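# Index the round badge blank to the print pointer

## Robot

A 6-joint arm with a two-finger parallel gripper is mounted at the origin on the work surface. World frame = base frame: x ahead of the robot, y to its left, z up, the work surface at z = 0. Lengths are in mm, angles in rad, forces in N, time in s.
With the tool pointing down it reaches from about 300 to 1000 mm from the base axis. Payload 5.1 kg.
Tool frame: the origin (TCP) lies at the very end of the fingers, on their centre line; the grasp point (between the pads) lies 19 mm behind it; z points along the fingers, y is the line along which they close (so a half turn about z gives the same grasp; the last joint's range is limited). The gripper opens to 95 mm and grips with 3 to 60 N. Pads are 20 mm wide; open, the fingers measure 119 mm over their backs; the gripper's body (75 mm by 180 mm) begins 59 mm behind the grasp point.
Start: joints at [1.234, 0.124, 1.65, -0, 1.367, -0.083], TCP at [163.227, 629.159, 214.656] pointing down, gripper open.
Joint ranges: [-2.61, 2.61], [-1.02, 2.33], [0.03, 2.71], [-1.35, 4.49], [0.32, 2.68], [-2.91, 2.91]. Speed limits (rad/s): [2.57, 2.57, 3.14, 3.14, 3.14, 3.14].

## Interface

Orientations are given as [roll, pitch, yaw] about the fixed x, y, z axes, in that order (R = Rz(yaw) Ry(pitch) Rx(roll)).
In Python, from bench import bot, vision gives the robot as it stands.
- The arm moves only by the tool step_arm, never from a script. Its argument "deltas" is a list of rows, each a list of 7 numbers: the shift along the tool's x, y, z in m, then the turn, a rotation vector about the tool's x, y, z in rad, then the opening in per cent of the stroke, from 0 (shut) to 100 (fully open). A call has 1 to 10 rows; each row shifts and turns the commanded pose from where the row before left it, along the tool's axes as they then stand; what a row does not reach is not made up. A row lasts 1/10 s, in which the tool goes at most 50 mm and 8.59 degrees, less where a joint would pass 70% of its speed; a pose out of reach is approached as far as the arm can. A call with a gripper value outside its range is refused whole. The fingers move at their own pace and stop on an object; the grip force is fixed at half the most. Time passes only in rows, so rows that do not move let the fingers close. It gives the time, the measured TCP pose, the force, the opening and the grip force at its end, in the units of the state.
- bot.state(): the state, without advancing time (a new reading comes with each control period).
- vision.camera(name): name is "side" or "top" or "wrist"; returns the picture (384x512x3 uint8, blue, green, red); there is no depth.
- vision.calibration(name): a dict with "vertical_fov" (degrees; the focal length in pixels is half the picture's height over the tangent of half this angle, whatever the lens; pixels are square), "cx", "cy" (the principal point, pixels), "extrinsics" (4x4, takes a point from world to camera coordinates). Camera axes: x right, y down, z forward; pixel columns grow to the right and rows downward; lengths in mm; the calibration is good to about 2 mm. The wrist camera is an equidistant fisheye: a pixel r from the principal point sees the ray r / f radians off the axis. A picture is of the moment at which its call begins: read the wrist's pose just before it. calibration takes no time and is no camera call; for the wrist camera it gives the pose at the moment of the call.
- bot.close_job(): hands the job in; it is judged then, once.
The state is a dict: "t": time; "joints": joint angles; "qd": joint speeds; "joint_efforts": joint torques, N m; "ee_pos": TCP position; "tool_rot": TCP orientation; "force": force on the tool from outside, world axes, zero at the start; "wrist_torque": the same for the moment, N m; "opening": finger opening in mm; "finger_force": force on a finger pad.
Only numpy, scipy, OpenCV 4.12 (cv2) and the standard library are available. Lean on these libraries where they do the work, as an engineer would, in place of code of your own. Each camera call takes 0.05 s, during which the arm holds its last target. There are 200 camera calls.

## Task

On the badge-printing table, pump the ratchet lever by its black upright handle, one full stroke at a time, until the one round wooden blank stands right at the steel pointer, and stop there without running past it. Turn the platter only with the lever, never by pushing the platter or the blanks; when done, let go so that the lever springs back, and leave the jar, the brush pot and the ink roller where they stand.

Things in the scene. Friction and masses are not known exactly. Their poses are not given: they have to be found in the camera images.
- station: grey base plate 250 x 250 x 14 mm, origin under its centre, on the vertical axis of platter and lever, z up. Aluminium platter, 188 across, top at z 48 mm, over a steel ratchet wheel of 12 saw teeth, 220 across. Six fixed wooden blanks on it, 6 thick, 66 mm from the axis: five square (42), one round (48). A fixed steel pointer, up to 64 mm high, is at the rim on the station's -x side.
- platter (a joint): platter angle, rad, counterclockwise from above; 0 = round blank at the pointer; starts at -3.2 to -1.5. Braked: stays where left. The lever turns it counterclockwise only: a full stroke brings it to about the next multiple of 30 degrees (0.524 rad) or, if that is within 8 degrees, perhaps to the one after; so the first stroke may move it 0 to 38 degrees, each later full stroke one tooth (30).
- lever (a joint): ratchet lever angle about the same axis, rad, counterclockwise from above: 0 = at rest, 0.66 = at its stop (full stroke). A spring (about 2 N at the handle) brings it back to 0 when let go or allowed, the pawl clicking back over the teeth; pushing it with the platter takes about 5 N at the handle. It must come back to rest before the next stroke.
- handle (a point): centre of the lever's upright round black handle, 18 mm across, from 50 to 118 mm above the work surface; this point is at 84 mm, 160 mm from the axis. In the station's frame it rests at -109 degrees (0 = +x, counterclockwise) and is at -71 at full stroke: it swings on the -y side towards +x. A grey block and brass pawl on the lever, up to 38 mm high, lie just inside it.
- jar: bystander, loose paint jar 64 mm across, 75 mm high; origin at the centre of its underside
- brush_pot: bystander, loose steel pot 72 mm across with brushes, 180 mm high in all; origin at the centre of its underside
- brayer: bystander, loose ink roller about 170 mm long lying flat, rubber roller at its +x end and wooden handle at -x; origin near its middle at the level of the work surface

How it is judged (in metres and radians):
At the end, for the whole second after the job is handed in: the platter is at rest with the round blank at the pointer to within 10 degrees (joint within 0.18 rad of 0), and the lever is back at rest (below 0.12 rad) (value of joint platter between -0.18 and 0.18 rad and velocity of joint platter between -0.05 and 0.05 rad/s and value of joint lever below 0.12 rad); the robot touches nothing.
It fails at once if the robot touches the platter or its blanks with more than 1 N (contact force between any of the fingers, the arm and platter above 1 N).
It fails at once if the round blank is driven past the pointer by more than 15 degrees (value of joint platter above 0.27 rad).
It fails at once if the jar, the brush pot or the ink roller is moved by more than 30 mm (distance of any of jar, brush_pot, brayer from where it was at the start of the episode above 0.03 m).
It also fails if it takes over 62 s, if anything falls off the work surface, if the arm or the gripper's body presses on something with over 40 N, if the wrist force passes 120 N, or if a joint passes its speed limit or range.

## Working session

There is one attempt and no reset: what is moved stays moved. The work goes in short steps, Python scripts to look and compute and a tool call to move; the robot and the scene stay as the last step left them, time stands still between calls to the robot, and variables do not carry over. Pictures are saved under pics/ and viewed, at most 10 in all, crops included, and the job is handed in when it is done.

Besides the shell and the picture viewer there is one more tool, called after "Request:" as a command line: name --pt "numbers of a row" for each row, then --argument value for the rest. step_arm: Moves the arm, as the interface text tells. Its arguments: {"type":"object","properties":{"deltas":{"type":"array"}},"required":["deltas"]}

```bash
mkdir -p pics; python3 - <<'E'
from bench import bot, vision
import cv2, numpy as np
for n in ["top","side"]:
    im=vision.camera(n); cv2.imwrite(f"pics/{n}0.png",im)
    c=vision.calibration(n); print(n,c["vertical_fov"],c["cx"],c["cy"],np.round(c["extrinsics"],3).tolist())
s=bot.state(); print(s["t"],s["ee_pos"],s["tool_rot"],s["opening"])
E
```

```text
top 48.64348420108291 251.4553406469742 201.11834482308782 [[-0.015, -1.0, 0.005, 114.022], [-0.985, 0.014, -0.173, 574.3], [0.173, -0.008, -0.985, 1008.313], [0.0, 0.0, 0.0, 1.0]]
side 43.955356938508835 253.59971377935813 192.45847169494442 [[0.989, -0.145, -0.01, -550.547], [-0.086, -0.525, -0.847, 165.974], [0.118, 0.838, -0.532, 1017.713], [0.0, 0.0, 0.0, 1.0]]
0.1 [163.03175142 628.63487576 213.51880935] [-3.13972371e+00 -1.56454174e-04  2.88783432e+00] 94.75682050477494
```

View pics/top0.png

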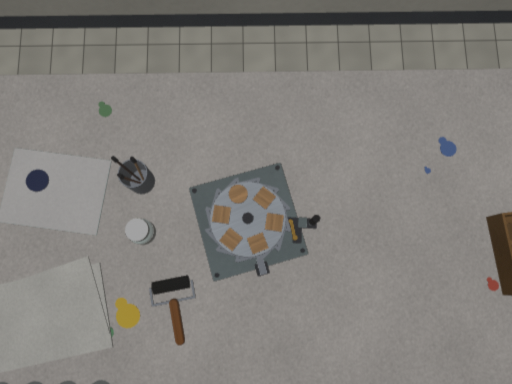

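View pics/side0.png

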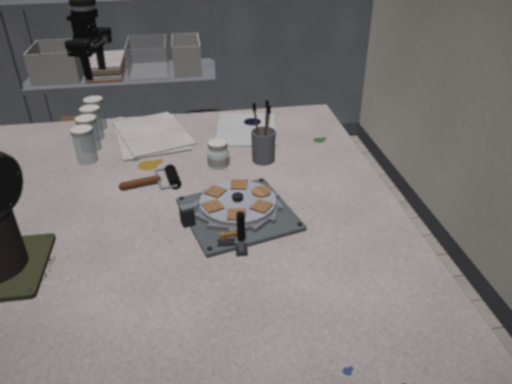

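```bash
cat > h.py <<'E'
from bench import bot, vision
import cv2, numpy as np
def ray(n,u,v):
    c=vision.calibration(n); f=192/np.tan(np.radians(c["vertical_fov"]/2)); E=np.array(c["extrinsics"])
    R,t=E[:3,:3],E[:3,3]; return -R.T@t, R.T@np.array([(u-c["cx"])/f,(v-c["cy"])/f,1])
def pt(n,uv,z):
    o,d=ray(n,*uv); return o+d*(z-o[2])/d[2]
def proj(n,p):
    c=vision.calibration(n); f=192/np.tan(np.radians(c["vertical_fov"]/2)); E=np.array(c["extrinsics"])
    q=E[:3,:3]@p+E[:3,3]; return q[:2]/q[2]*f+[c["cx"],c["cy"]]
def blanks(im,c0,z=54):
    """wooden blanks within 100 mm of the axis: (angle deg, radius, area, fill of min-area box)"""
    hsv=cv2.cvtColor(im,cv2.COLOR_BGR2HSV); m=cv2.inRange(hsv,(5,90,90),(20,255,255)); out=[]
    for k in cv2.findContours(m,cv2.RETR_EXTERNAL,cv2.CHAIN_APPROX_NONE)[0]:
        a=cv2.contourArea(k)
        if a<60: continue
        M=cv2.moments(k); p=pt("top",(M["m10"]/a,M["m01"]/a),z)-c0; r=np.hypot(*p[:2])
        if r<100: out.append((round(np.degrees(np.arctan2(p[1],p[0])),1),round(r,1),a,round(a/np.prod(cv2.minAreaRect(k)[1]),2),round(a/(np.pi*cv2.minEnclosingCircle(k)[1]**2),2)))
    return sorted(out)
E
python3 - <<'E'
from h import *
im=cv2.imread("pics/top0.png")
hsv=cv2.cvtColor(im,cv2.COLOR_BGR2HSV)
b=blanks(im,pt("top",(248,218),54)); print(b)
# wood centroid of blanks => centre
P=[]
for a,r,*_ in b: P.append(r*np.array([np.cos(np.radians(a)),np.sin(np.radians(a))]))
c=pt("top",(248,218),54)[:2]+np.mean(P,0); print("centre",c)
for n,uv,z in [("ptr tip base",(262,268),50),("handle",(316,219),118),("jar",(137,230),75),("pot",(134,173),90),("brush tip",(115,159),180),("roller",(171,285),20)]:
    p=pt("top",uv,z); print(n,p.round(1),np.hypot(*(p[:2]-c)).round(1),np.degrees(np.arctan2(*(p[:2]-c)[::-1])).round(1))
for uv in [(194,190),(278,167),(303,250),(217,275)]:
    p=pt("top",uv,16); print("bolt",p[:2].round(1),np.hypot(*(p[:2]-c)).round(1),np.degrees(np.arctan2(*(p[:2]-c)[::-1])).round(1))
cv2.imwrite("pics/crop0.png",cv2.resize(im[150:290,180:335],None,fx=5,fy=4.2857 if 0 else 4.2,interpolation=cv2.INTER_CUBIC))
E
```

```text
[(np.float64(-160.7), np.float64(64.9), 219.5, np.float64(0.89), 0.63), (np.float64(-99.4), np.float64(64.3), 215.5, np.float64(0.89), 0.65), (np.float64(-38.2), np.float64(65.1), 215.0, np.float64(0.91), 0.67), (np.float64(21.9), np.float64(66.7), 222.0, np.float64(0.77), 0.92), (np.float64(80.5), np.float64(67.3), 212.0, np.float64(0.88), 0.67), (np.float64(139.5), np.float64(66.6), 222.0, np.float64(0.92), 0.64)]
centre [533.36360029 116.3477234 ]
ptr tip base [410.9  82.5  50. ] 127.0 -164.6
handle [519.8 -42.5 118. ] 159.4 -94.9
jar [505.  381.4  75. ] 266.5 96.1
pot [641.9 389.   90. ] 293.5 68.3
brush tip [652.  407.4 180. ] 314.3 67.8
roller [373.3 307.6  20. ] 249.4 129.9
bolt [613.1 253.2] 158.4 59.8
bolt [671.3  34.7] 160.2 -30.6
bolt [454.8 -22.8] 159.7 -119.4
bolt [396.  194.1] 157.9 150.5
```

View pics/crop0.png

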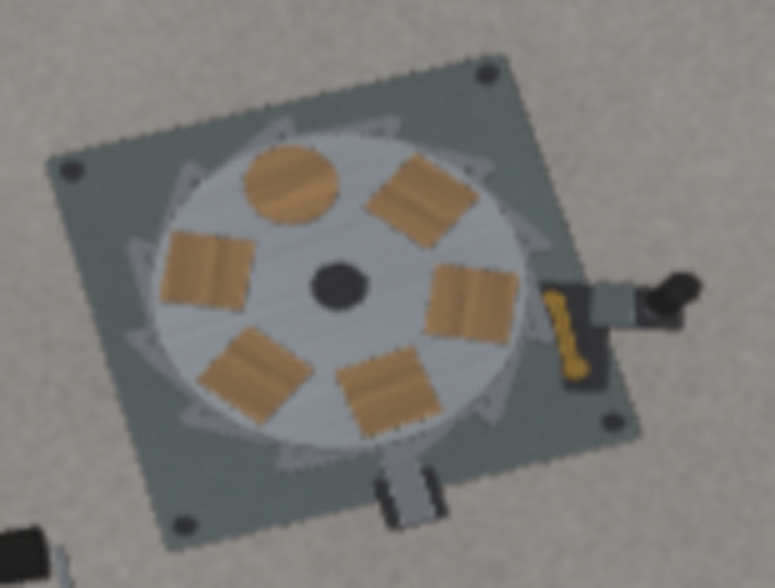

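Top view: the station's centre is at about px (248,218) → (533.5,115.5), yaw 15°. The pointer is at (262,268). The round blank at (238,194) gives a platter angle of about -174°, so six strokes. The handle top at (316,219) agrees with the geometry (rest -94°, radius 159). In the side view (handle at about (241,225)), the pot, jar and roller are all well away from the path.

Request:
step_arm --pt "-0.026 -0.028 0 0 0 0 100" --pt "-0.026 -0.028 0 0 0 0 100" --pt "-0.026 -0.028 0 0 0 0 100" --pt "-0.026 -0.028 0 0 0 0 100" --pt "-0.026 -0.028 0 0 0 0 100" --pt "-0.026 -0.028 0 0 0 0 100" --pt "-0.026 -0.028 0 0 0 0 100" --pt "-0.026 -0.028 0 0 0 0 100" --pt "-0.026 -0.028 0 0 0 0 100" --pt "-0.026 -0.028 0 0 0 0 100"

```text
t: 1.1
ee_pos: [344.8, 291.3, 214.3]
tool_rot: [-3.141, -0.0, 2.888]
force: [0.3, 0.2, -0.1]
opening: 95.1
finger_force: 0.0
```

Request:
step_arm --pt "-0.026 -0.028 0 0 0 0 100" --pt "-0.026 -0.028 0 0 0 0 100" --pt "-0.026 -0.028 0 0 0 0 100" --pt "-0.026 -0.028 0 0 0 0 100" --pt "-0.026 -0.028 0 0 0 0 100" --pt "-0.026 -0.028 0 0 0 0 100" --pt "-0.026 -0.028 0 0 0 0 100" --pt "-0.026 -0.028 0 0 0 0 100" --pt "-0.026 -0.028 0 0 0 0 100" --pt "-0.026 -0.028 0 0 0 0 100"

```text
t: 2.1
ee_pos: [526.2, -45.0, 214.2]
tool_rot: [3.141, -0.001, 2.887]
force: [0.5, 1.0, 0.3]
opening: 94.7
finger_force: 0.0
```

Request:
step_arm --pt "0 0 0 0 0 0.132 100" --pt "0 0 0 0 0 0.132 100" --pt "0 0 0 0 0 0.132 100" --pt "0 0 0 0 0 0.132 100" --pt "0 0 0 0 0 0.132 100" --pt "0 0 0 0 0 0.132 100" --pt "0 0 0 0 0 0.132 100" --pt "0 0 0 0 0 0.132 100" --pt "0 0 0 0 0 0 100" --pt "0 0 0 0 0 0 100"

```text
t: 3.1
ee_pos: [525.7, -43.4, 214.3]
tool_rot: [-3.141, -0.0, 1.835]
force: [0.2, -0.0, 0.7]
opening: 95.8
finger_force: 0.0
```

Request:
step_arm --pt "0 -0.004 0.02 0 0 0 100" --pt "0 0 0.03 0 0 0 100" --pt "0 0 0.03 0 0 0 100" --pt "0 0 0.03 0 0 0 100" --pt "0 0 0.024 0 0 0 60" --pt "0 0 0 0 0 0 36" --pt "0 0 0 0 0 0 36" --pt "0 0 0 0 0 0 36" --pt "0 0 0 0 0 0 36" --pt "0 0 0 0 0 0 36"

```text
t: 4.1
ee_pos: [523.1, -44.7, 82.2]
tool_rot: [3.139, 0.001, 1.832]
force: [-0.6, 0.3, -0.3]
opening: 52.4
finger_force: 0.0
```

```bash
python3 - <<'E'
from h import *
a=vision.camera("top"); b=vision.camera("side")
print(bot.state()["opening"],bot.state()["ee_pos"],blanks(a,np.array([533.5,115.5,0])))
a=cv2.resize(a[130:300,170:370],(400,340),interpolation=cv2.INTER_CUBIC); b=cv2.resize(b[140:310,150:350],(400,340),interpolation=cv2.INTER_CUBIC)
cv2.imwrite("pics/strad.png",np.hstack([a,b]))
E
```

```text
44.95897750996639 [522.60675162 -44.58386082  81.54835639] [(np.float64(-160.3), np.float64(65.5), 218.5, np.float64(0.9), 0.63), (np.float64(-99.6), np.float64(65.2), 216.5, np.float64(0.89), 0.65), (np.float64(-38.9), np.float64(65.2), 215.0, np.float64(0.91), 0.67), (np.float64(21.5), np.float64(66.1), 222.0, np.float64(0.77), 0.92), (np.float64(80.8), np.float64(66.7), 210.0, np.float64(0.88), 0.67), (np.float64(140.2), np.float64(66.4), 222.0, np.float64(0.92), 0.64)]
```

View pics/strad.png

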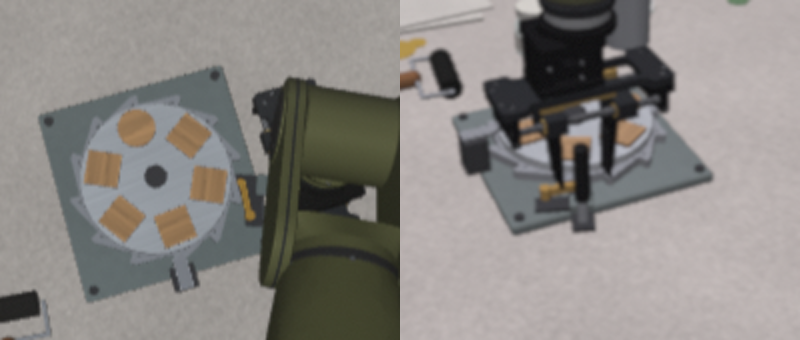

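```bash
python3 - <<'E'
from h import *
s=0.5
for n,p in [("tcp",(522.6,-44.6,81.5)),("f+",(522.6+.966*23,-44.6+.259*23,81.5)),("f-",(522.6-.966*23,-44.6-.259*23,81.5)),("h top",(522.3,-44.1,118)),("h bot",(522.3,-44.1,50))]:
    q=proj("side",np.array(p)); print(n,q.round(1),"crop",((q-[150,140])*2).round())
E
```

```text
tcp [240.3 228.5] crop [181. 177.]
f+ [250.4 225.9] crop [201. 172.]
f- [230.1 231.2] crop [160. 182.]
h top [239.7 214.1] crop [179. 148.]
h bot [240.5 240.3] crop [181. 201.]
```

Request:
step_arm --pt "0 0 0 0 0 0 30" --pt "0 0 0 0 0 0 30" --pt "0 0 0 0 0 0 30" --pt "0 0.003 0 0 0 0 30" --pt "0 0.002 0 0 0 0 30" --pt "0 0 0 0 0 0 30"

```text
t: 4.8
ee_pos: [527.3, -43.1, 80.7]
tool_rot: [3.141, 0.0, 1.832]
force: [0.4, -0.0, 0.8]
opening: 28.5
finger_force: 0.0
```

Request:
step_arm --pt "-0.003 0.01 0 0 0 0 30" --pt "-0.002 0.01 0 0 0 0 30" --pt "-0.002 0.01 0 0 0 0 30" --pt "-0.001 0.01 0 0 0 0 30" --pt "0 0.01 0 0 0 0 30" --pt "0 0.01 0 0 0 0 30" --pt "0.001 0.01 0 0 0 0 30" --pt "0.001 0.01 0 0 0 0 30" --pt "0.002 0.01 0 0 0 0 30" --pt "0 0 0 0 0 0 30"

```text
t: 5.8
ee_pos: [616.3, -23.4, 80.6]
tool_rot: [3.141, -0.0, 1.832]
force: [-0.7, -1.4, 1.7]
opening: 29.0
finger_force: 1.1
```

Request:
step_arm --pt "0.002 0.006 0 0 0 0 30" --pt "0.001 0.005 0 0 0 0 30" --pt "0 0 0 0 0 0 30"

```text
t: 6.1
ee_pos: [625.0, -17.9, 80.5]
tool_rot: [-3.141, -0.0, 1.832]
force: [-0.3, -2.3, -0.2]
opening: 28.5
finger_force: 1.1
```

Request:
step_arm --pt "0.001 0.003 0 0 0 0 30" --pt "0 0 0 0 0 0 30"

```text
t: 6.3
ee_pos: [627.3, -16.4, 80.5]
tool_rot: [-3.141, 0.0, 1.832]
force: [-2.8, -1.9, 0.0]
opening: 28.7
finger_force: 1.4
```

```bash
python3 - <<'E'
from h import *
a=vision.camera("top"); s=bot.state()
for b in blanks(a,np.array([533.5,115.5,0])): print(*b)
print(s["force"],s["finger_force"],s["opening"],s["ee_pos"])
E
```

```text
-136.0 65.9 229.0 0.95 0.66
-75.4 64.9 216.0 0.9 0.65
-14.7 65.4 207.0 0.9 0.65
45.2 66.5 225.0 0.78 0.91
104.4 66.6 216.0 0.89 0.62
163.8 66.2 216.0 0.88 0.65
[-1.73804145 -2.89062084 -1.10952958] 1.3365978375077248 28.499447294020637 [627.24455718 -16.39238717  80.46688075]
```

Request:
step_arm --pt "0 0.002 0 0 0 0 30" --pt "0 0 0 0 0 0 30"

```text
t: 6.55
ee_pos: [628.5, -15.6, 80.4]
tool_rot: [-3.14, -0.001, 1.832]
force: [-5.0, -1.9, 1.1]
opening: 28.3
finger_force: 2.6
```

Request:
step_arm --pt "0 0.002 0 0 0 0 30" --pt "0 0 0 0 0 0 30"

```text
t: 6.75
ee_pos: [628.9, -15.4, 80.3]
tool_rot: [-3.135, -0.002, 1.832]
force: [-9.7, -3.1, 5.4]
opening: 28.6
finger_force: 5.3
```

Request:
step_arm --pt "-0.003 -0.012 0 0 0 0 30" --pt "-0.002 -0.012 0 0 0 0 30" --pt "-0.002 -0.012 0 0 0 0 30" --pt "-0.001 -0.012 0 0 0 0 30" --pt "0 -0.012 0 0 0 0 30" --pt "0.001 -0.012 0 0 0 0 30" --pt "0.001 -0.012 0 0 0 0 30" --pt "0.002 -0.012 0 0 0 0 30" --pt "0.002 -0.012 0 0 0 0 30" --pt "0.002 -0.005 0 0 0 0 30"

```text
t: 7.75
ee_pos: [521.2, -44.7, 80.7]
tool_rot: [3.141, 0.0, 1.832]
force: [0.3, 0.8, 0.0]
opening: 28.5
finger_force: 0.0
```

Request:
step_arm --pt "0 0 0 0 0 0 30" --pt "0 0 0 0 0 0 30" --pt "0 0 0 0 0 0 30"

```text
t: 8.05
ee_pos: [522.7, -44.5, 80.9]
tool_rot: [3.141, 0.0, 1.832]
force: [-0.3, -0.4, -0.5]
opening: 28.7
finger_force: 0.0
```

```bash
python3 - <<'E'
from h import *
a=vision.camera("top"); b=vision.camera("side"); s=bot.state()
for q in blanks(a,np.array([533.5,115.5,0])): print(*q)
print(s["force"],s["finger_force"],s["ee_pos"])
cv2.imwrite("pics/rest1.png",cv2.resize(b[170:270,170:310],(700,500),interpolation=cv2.INTER_CUBIC))
E
```

```text
-134.9 65.7 223.5 0.97 0.64
-74.6 64.9 217.0 0.89 0.68
-14.1 65.4 206.5 0.9 0.64
45.8 66.2 221.0 0.77 0.89
105.2 66.6 216.5 0.89 0.62
164.7 66.1 219.5 0.9 0.63
[-0.02919002  0.6955167   0.68697259] 0.0 [522.55644719 -44.49771488  80.74532451]
```

View pics/rest1.png

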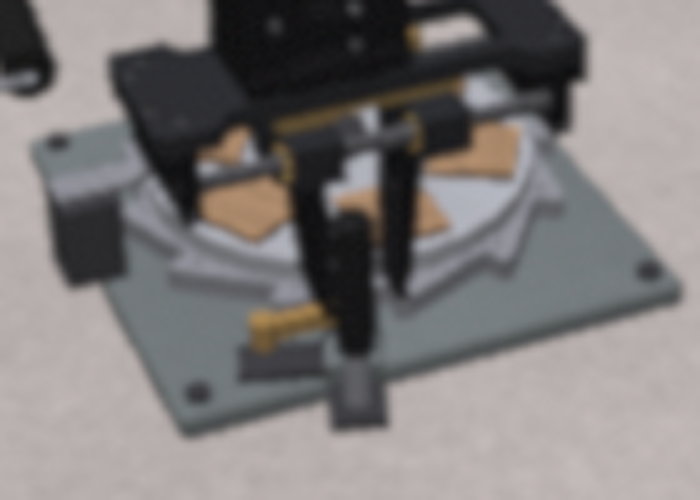

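The lever is back at rest, with the handle at side px (240.6, 226) between the fingers. The platter is at about -150°, so five more strokes.

Request:
step_arm --pt "-0.002 0.012 0 0 0 0 30" --pt "-0.003 0.012 0 0 0 0 30" --pt "-0.002 0.012 0 0 0 0 30" --pt "-0.001 0.012 0 0 0 0 30" --pt "0 0.012 0 0 0 0 30" --pt "0 0.012 0 0 0 0 30" --pt "0.001 0.012 0 0 0 0 30" --pt "0.002 0.012 0 0 0 0 30" --pt "0.003 0.008 0 0 0 0 30" --pt "0.002 0.005 0 0 0 0 30"

```text
t: 9.15
ee_pos: [628.3, -16.6, 80.3]
tool_rot: [-3.14, 0.001, 1.832]
force: [-3.6, -4.3, 1.5]
opening: 28.6
finger_force: 2.1
```

Request:
step_arm --pt "0 0.004 0 0 0 0 30" --pt "0 0 0 0 0 0 30"

```text
t: 9.35
ee_pos: [629.3, -15.9, 80.1]
tool_rot: [-3.134, -0.001, 1.833]
force: [-10.0, -5.2, 5.2]
opening: 28.9
finger_force: 5.9
```

Request:
step_arm --pt "-0.003 -0.012 0 0 0 0 30" --pt "-0.002 -0.012 0 0 0 0 30" --pt "-0.002 -0.012 0 0 0 0 30" --pt "-0.001 -0.012 0 0 0 0 30" --pt "0 -0.012 0 0 0 0 30" --pt "0.001 -0.012 0 0 0 0 30" --pt "0.001 -0.012 0 0 0 0 30" --pt "0.002 -0.012 0 0 0 0 30" --pt "0.002 -0.012 0 0 0 0 30" --pt "0.002 -0.005 0 0 0 0 30"

```text
t: 10.35
ee_pos: [521.2, -44.7, 80.8]
tool_rot: [3.141, 0.0, 1.832]
force: [-1.2, -0.2, -0.2]
opening: 28.5
finger_force: 0.0
```

Request:
step_arm --pt "0 0 0 0 0 0 30" --pt "0 0 0 0 0 0 30" --pt "0 0 0 0 0 0 30"

```text
t: 10.65
ee_pos: [522.7, -44.5, 80.9]
tool_rot: [3.141, 0.0, 1.832]
force: [0.4, -0.7, 0.0]
opening: 28.7
finger_force: 0.0
```

```bash
python3 - <<'E'
from h import *
a=vision.camera("top"); s=bot.state()
for q in blanks(a,np.array([533.5,115.5,0])): print(*q)
print(s["force"],s["finger_force"],s["ee_pos"])
E
```

```text
-165.2 65.7 219.5 0.89 0.66
-104.9 65.2 215.5 0.89 0.62
-43.9 65.1 217.5 0.94 0.63
16.0 66.0 208.0 0.89 0.65
75.6 66.6 227.0 0.79 0.92
134.8 66.6 224.5 0.97 0.71
[ 0.56345256 -0.74881552 -0.44709067] 0.0 [522.67193611 -44.51933946  80.87516467]
```

Round blank at 75.6° (platter -119.5°), exactly one tooth on. Four more strokes: two now, then a check.

Request:
step_arm --pt "-0.002 0.012 0 0 0 0 30" --pt "-0.003 0.012 0 0 0 0 30" --pt "-0.002 0.012 0 0 0 0 30" --pt "-0.001 0.012 0 0 0 0 30" --pt "0 0.012 0 0 0 0 30" --pt "0 0.012 0 0 0 0 30" --pt "0.001 0.012 0 0 0 0 30" --pt "0.002 0.012 0 0 0 0 30" --pt "0.003 0.008 0 0 0 0 30" --pt "0.002 0.005 0 0 0 0 30"

```text
t: 11.7
ee_pos: [628.3, -16.6, 80.3]
tool_rot: [-3.14, 0.001, 1.832]
force: [-2.4, -4.4, 1.2]
opening: 28.5
finger_force: 2.1
```

Request:
step_arm --pt "0 0.004 0 0 0 0 30" --pt "0 0 0 0 0 0 30"

```text
t: 11.9
ee_pos: [629.3, -15.9, 80.1]
tool_rot: [-3.134, -0.001, 1.833]
force: [-11.3, -5.1, 6.3]
opening: 28.7
finger_force: 5.9
```

Request:
step_arm --pt "-0.003 -0.012 0 0 0 0 30" --pt "-0.002 -0.012 0 0 0 0 30" --pt "-0.002 -0.012 0 0 0 0 30" --pt "-0.001 -0.012 0 0 0 0 30" --pt "0 -0.012 0 0 0 0 30" --pt "0.001 -0.012 0 0 0 0 30" --pt "0.001 -0.012 0 0 0 0 30" --pt "0.002 -0.012 0 0 0 0 30" --pt "0.002 -0.012 0 0 0 0 30" --pt "0.002 -0.005 0 0 0 0 30"

```text
t: 12.9
ee_pos: [521.2, -44.6, 80.7]
tool_rot: [3.141, 0.0, 1.832]
force: [-0.5, 1.0, -0.4]
opening: 28.6
finger_force: 0.0
```

Request:
step_arm --pt "0 0 0 0 0 0 30" --pt "0 0 0 0 0 0 30" --pt "0 0 0 0 0 0 30"

```text
t: 13.2
ee_pos: [522.7, -44.5, 80.9]
tool_rot: [3.141, 0.0, 1.832]
force: [0.6, 0.6, 0.2]
opening: 28.3
finger_force: 0.0
```

Request:
step_arm --pt "-0.002 0.012 0 0 0 0 30" --pt "-0.003 0.012 0 0 0 0 30" --pt "-0.002 0.012 0 0 0 0 30" --pt "-0.001 0.012 0 0 0 0 30" --pt "0 0.012 0 0 0 0 30" --pt "0 0.012 0 0 0 0 30" --pt "0.001 0.012 0 0 0 0 30" --pt "0.002 0.012 0 0 0 0 30" --pt "0.003 0.008 0 0 0 0 30" --pt "0.002 0.005 0 0 0 0 30"

```text
t: 14.2
ee_pos: [628.3, -16.6, 80.3]
tool_rot: [-3.14, 0.001, 1.832]
force: [-2.7, -3.9, 1.5]
opening: 28.2
finger_force: 2.1
```

Request:
step_arm --pt "0 0.004 0 0 0 0 30" --pt "0 0 0 0 0 0 30"

```text
t: 14.4
ee_pos: [629.3, -15.9, 80.1]
tool_rot: [-3.134, -0.001, 1.833]
force: [-11.4, -5.1, 6.6]
opening: 28.8
finger_force: 5.9
```

Request:
step_arm --pt "-0.003 -0.012 0 0 0 0 30" --pt "-0.002 -0.012 0 0 0 0 30" --pt "-0.002 -0.012 0 0 0 0 30" --pt "-0.001 -0.012 0 0 0 0 30" --pt "0 -0.012 0 0 0 0 30" --pt "0.001 -0.012 0 0 0 0 30" --pt "0.001 -0.012 0 0 0 0 30" --pt "0.002 -0.012 0 0 0 0 30" --pt "0.002 -0.012 0 0 0 0 30" --pt "0.002 -0.005 0 0 0 0 30"

```text
t: 15.4
ee_pos: [521.2, -44.6, 80.7]
tool_rot: [3.141, 0.0, 1.832]
force: [0.3, -0.2, -0.4]
opening: 28.8
finger_force: 0.0
```

Request:
step_arm --pt "0 0 0 0 0 0 30" --pt "0 0 0 0 0 0 30" --pt "0 0 0 0 0 0 30"

```text
t: 15.7
ee_pos: [522.7, -44.5, 80.9]
tool_rot: [3.141, 0.0, 1.832]
force: [0.2, 0.4, 0.2]
opening: 28.6
finger_force: 0.0
```

```bash
python3 - <<'E'
from h import *
a=vision.camera("top"); s=bot.state()
for q in blanks(a,np.array([533.5,115.5,0])): print(*q)
print(s["force"],s["finger_force"],s["ee_pos"])
E
```

```text
-165.2 65.7 219.0 0.89 0.66
-105.0 65.1 215.5 0.88 0.62
-43.9 65.1 217.5 0.94 0.63
16.1 66.0 207.0 0.89 0.65
75.8 66.7 211.5 0.89 0.61
134.9 66.6 230.5 0.8 0.9
[ 0.35948916 -0.59975197  0.62488119] 0.0 [522.68417443 -44.52212874  80.88140513]
```

Round blank at 135° (platter -60°). One more stroke, a check, then the last.

Request:
step_arm --pt "-0.002 0.012 0 0 0 0 30" --pt "-0.003 0.012 0 0 0 0 30" --pt "-0.002 0.012 0 0 0 0 30" --pt "-0.001 0.012 0 0 0 0 30" --pt "0 0.012 0 0 0 0 30" --pt "0 0.012 0 0 0 0 30" --pt "0.001 0.012 0 0 0 0 30" --pt "0.002 0.012 0 0 0 0 30" --pt "0.003 0.008 0 0 0 0 30" --pt "0.002 0.005 0 0 0 0 30"

```text
t: 16.75
ee_pos: [628.3, -16.6, 80.3]
tool_rot: [-3.14, 0.001, 1.832]
force: [-3.6, -4.8, 0.1]
opening: 28.7
finger_force: 2.1
```

Request:
step_arm --pt "0 0.004 0 0 0 0 30" --pt "0 0 0 0 0 0 30"

```text
t: 16.95
ee_pos: [629.3, -15.9, 80.1]
tool_rot: [-3.134, -0.001, 1.833]
force: [-10.6, -5.8, 5.5]
opening: 28.4
finger_force: 5.9
```

Request:
step_arm --pt "-0.003 -0.012 0 0 0 0 30" --pt "-0.002 -0.012 0 0 0 0 30" --pt "-0.002 -0.012 0 0 0 0 30" --pt "-0.001 -0.012 0 0 0 0 30" --pt "0 -0.012 0 0 0 0 30" --pt "0.001 -0.012 0 0 0 0 30" --pt "0.001 -0.012 0 0 0 0 30" --pt "0.002 -0.012 0 0 0 0 30" --pt "0.002 -0.012 0 0 0 0 30" --pt "0.002 -0.005 0 0 0 0 30"

```text
t: 17.95
ee_pos: [521.1, -44.7, 80.7]
tool_rot: [3.141, 0.0, 1.832]
force: [0.5, -0.1, 0.1]
opening: 28.4
finger_force: 0.0
```

Request:
step_arm --pt "0 0 0 0 0 0 30" --pt "0 0 0 0 0 0 30" --pt "0 0 0 0 0 0 30"

```text
t: 18.25
ee_pos: [522.7, -44.5, 80.9]
tool_rot: [3.141, 0.0, 1.832]
force: [-0.2, -1.1, 0.7]
opening: 27.9
finger_force: 0.0
```

```bash
python3 - <<'E'
from h import *
a=vision.camera("top"); s=bot.state()
for q in blanks(a,np.array([533.5,115.5,0])): print(*q)
print(s["force"],s["finger_force"],s["ee_pos"])
E
```

```text
-135.0 65.5 223.5 0.97 0.64
-74.5 64.8 214.0 0.9 0.67
-13.8 65.3 208.5 0.89 0.65
46.0 66.4 212.0 0.96 0.67
105.5 66.5 216.5 0.88 0.62
164.7 66.1 231.5 0.77 0.88
[ 0.3826522  -0.36681193 -0.21599309] 0.0 [522.6575999  -44.50164245  80.84224376]
```

Round blank at 165° (platter -30°). Last stroke, then open the gripper and rise clear.

Request:
step_arm --pt "-0.002 0.012 0 0 0 0 30" --pt "-0.003 0.012 0 0 0 0 30" --pt "-0.002 0.012 0 0 0 0 30" --pt "-0.001 0.012 0 0 0 0 30" --pt "0 0.012 0 0 0 0 30" --pt "0 0.012 0 0 0 0 30" --pt "0.001 0.012 0 0 0 0 30" --pt "0.002 0.012 0 0 0 0 30" --pt "0.003 0.008 0 0 0 0 30" --pt "0.002 0.005 0 0 0 0 30"

```text
t: 19.3
ee_pos: [628.3, -16.6, 80.3]
tool_rot: [-3.14, 0.001, 1.832]
force: [-3.6, -4.3, 1.9]
opening: 28.3
finger_force: 2.1
```

Request:
step_arm --pt "0 0.004 0 0 0 0 30" --pt "0 0 0 0 0 0 30"

```text
t: 19.5
ee_pos: [629.3, -15.9, 80.1]
tool_rot: [-3.134, -0.001, 1.832]
force: [-10.8, -6.6, 6.0]
opening: 28.4
finger_force: 5.9
```

Request:
step_arm --pt "-0.003 -0.012 0 0 0 0 30" --pt "-0.002 -0.012 0 0 0 0 30" --pt "-0.002 -0.012 0 0 0 0 30" --pt "-0.001 -0.012 0 0 0 0 30" --pt "0 -0.012 0 0 0 0 30" --pt "0.001 -0.012 0 0 0 0 30" --pt "0.001 -0.012 0 0 0 0 30" --pt "0.002 -0.012 0 0 0 0 30" --pt "0.002 -0.012 0 0 0 0 30" --pt "0.002 -0.005 0 0 0 0 30"

```text
t: 20.5
ee_pos: [521.1, -44.6, 80.7]
tool_rot: [3.141, 0.0, 1.832]
force: [0.1, 0.3, -0.4]
opening: 28.4
finger_force: 0.0
```

Request:
step_arm --pt "0 0 0 0 0 0 50" --pt "0 0 0 0 0 0 50" --pt "0 0 0 0 0 0 50" --pt "0 0 -0.02 0 0 0 50" --pt "0 0 -0.03 0 0 0 50" --pt "0 0 -0.03 0 0 0 50" --pt "0 0 -0.03 0 0 0 50" --pt "0 0 -0.02 0 0 0 50" --pt "0 0 0 0 0 0 50" --pt "0 0 0 0 0 0 50"

```text
t: 21.5
ee_pos: [522.3, -44.5, 210.3]
tool_rot: [3.141, 0.0, 1.832]
force: [0.3, 0.5, -0.9]
opening: 47.6
finger_force: 0.0
```

```bash
python3 - <<'E'
from h import *
a=vision.camera("top"); b=vision.camera("side"); s=bot.state()
for q in blanks(a,np.array([533.5,115.5,0])): print(*q)
print(s["t"],s["force"],s["finger_force"],s["ee_pos"])
a=cv2.resize(a[130:330,95:335],(400,333),interpolation=cv2.INTER_CUBIC); b=cv2.resize(b[110:277,130:330],(400,333),interpolation=cv2.INTER_CUBIC)
cv2.imwrite("pics/end.png",np.hstack([a,b]))
E
```

```text
-165.5 65.5 233.0 0.81 0.91
-104.9 65.2 215.5 0.88 0.62
-43.8 65.1 215.5 0.93 0.62
16.1 66.0 207.0 0.89 0.65
75.7 66.8 210.0 0.9 0.65
134.8 66.6 224.5 0.97 0.71
21.6 [-0.78410555  0.43494199 -0.85093819] 0.0 [521.25877182 -44.31507891 208.59506418]
```

View pics/end.png

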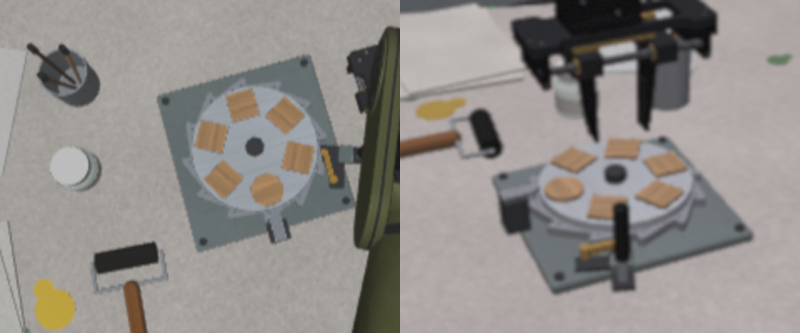

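The round blank (crop (267,190)) stands at the pointer (crop (278,228)), at -165.5°, about 0.5° off. The lever handle is back at rest, the gripper is clear, and the bystanders haven't moved.

```bash
python3 -c "
from bench import bot
print(bot.close_job())"
```

```text
the job is handed in; nothing more can be done
None
```

Job handed in at about 22 s: after six full lever strokes the round blank measures within about 1° of the pointer, the lever is back at rest, the gripper is clear, and the jar, brush pot and ink roller look unmoved; no verdict was returned.

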